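Swing out the third leg of the V-head bar stand

TASK

A shaft is about to be laid on the bar stand with the red V-shaped head, but its third leg, the aluminium one with the tall yellow knob, is still folded in. Swing that leg out, clockwise as seen from above, until it clicks home against its end stop, and let go of it. Leave the leg of the other stand, the one with two steel rollers on top, folded as it is.

Things in the scene. Friction and masses are not known exactly. Their poses are not given: they have to be found in the camera images.
- vee_leg (a joint): angle of the V-head stand's swing leg: 0 folded, grows as it swings out clockwise seen from above, 1.5 at the hard end stop. Starts at 0 to 0.45. Slight friction (under 1 N at the knob); stays where left. From about 1.1 a spring detent resists (about 2 N at the knob, and pushes the leg back if let go before 1.33); past 1.33 it pulls the leg on to the stop and holds it
- vee_knob (a point): centre, 56 mm above the bench, of the upright round yellow knob (26 mm across, 36 to 76 mm above the bench) fixed at the end of the V-head stand's swing leg. It moves on a level circle of 150 mm radius about vee_hinge. The leg is an aluminium bar 22 mm wide, 22 to 36 mm above the bench. Anticlockwise of it the nearest spread leg is 85 mm or more away at the knob's radius
- vee_hinge (a point): point on the swing leg's vertical hinge axis, in the stand's post, 29 mm above the bench. The stand is fixed to the bench by a magnet: blue base disc 104 mm across, 32 mm post, two spread steel legs 166 mm long and up to 29 mm high, red V head about 45 x 90 mm with its top 145 mm above the bench
- roller_knob (a point): the same knob centre on the other stand, which is alike but carries two steel rollers in place of the red V (top 136 mm above the bench) and has its leg folded too: leave it where it is

How it is judged (in metres and radians):
At the end, for the whole second after the job is handed in: The V-head stand's leg rests, released, past its detent at its end stop (joint above 1.43 of 1.5 rad), and the roller stand's knob is within 20 mm of where it started (value of joint vee_leg above 1.43 rad and velocity of joint vee_leg between -0.05 and 0.05 rad/s and distance of roller_knob from where it was at the start of the episode below 0.02 m); the robot touches nothing.
It fails at once if the roller stand's leg is swung by more than 40 mm at its knob (distance of roller_knob from where it was at the start of the episode above 0.04 m).
It also fails if it takes over 40 s, if anything falls off the work surface, if the arm or the gripper's body presses on something with over 40 N, if the wrist force passes 120 N, or if a joint passes its speed limit or range.

ROBOT

A 7-joint arm with a two-finger parallel gripper is mounted at the origin on the work surface. World frame = base frame: x ahead of the robot, y to its left, z up, the work surface at z = 0. Lengths are in mm, angles in rad, forces in N, time in s.
With the tool pointing down it reaches from about 425 to 1025 mm from the base axis. Payload 3.6 kg.
Tool frame: the origin (TCP) lies at the very end of the fingers, on their centre line; the grasp point (between the pads) lies 19 mm behind it; z points along the fingers, y is the line along which they close (so a half turn about z gives the same grasp; the last joint's range is limited). The gripper opens to 85 mm and grips with 20 to 120 N. Pads are 22 mm wide; open, the fingers measure 114 mm over their backs; the gripper's body (76 mm by 85 mm) begins 54 mm behind the grasp point. The pads swing forward as they close: fully open they stand 13 mm farther back than shut.
Start: joints at [-1.29, 0.591, 0.048, 1.609, -0.033, 0.943, -0.034], TCP at [265.408, 674.676, 231.302] pointing down, gripper open.
Joint ranges: [-2.69, 2.69], [-0.47, 2.24], [-1.27, 1.36], [0.19, 2.51], [-1.53, 4.68], [0.08, 2.07], [-3.09, 3.09]. Speed limits (rad/s): [2.57, 2.57, 3.14, 3.14, 3.14, 3.14, 3.14].

INTERFACE

Orientations are given as a rotation vector (axis times angle).
In Python, from workcell import ctrl, vision, hand_in gives the robot as it stands.
- The arm moves only by the shell command python3 -m inch 'ROWS' [OPENING] [FORCE]. ROWS is JSON, a list that holds one entry, the list of rows, each a list of 4 numbers: the shift along the tool's x, y, z each as a share of 0.025 m, from -1 to 1, then the turn about the tool's z as a share of 5 degrees, from -1 to 1. A call has 1 to 10 rows; each row shifts and turns the commanded pose from where the row before left it, along the tool's axes as they then stand; what a row does not reach is not made up. A row lasts 1/12 s, in which the tool goes at most 41.7 mm and 7.16 degrees, less where a joint would pass 70% of its speed; a pose out of reach is approached as far as the arm can. A call with a number of a shift or a turn outside -1 to 1 is refused whole. A call with a gripper value outside its range is refused whole. OPENING is the gripper's target within -1 to 1 (fully open at 1, half-way at 0, shut at -1), set as the call begins (- or left out, the last holds). The fingers move at their own pace and stop on an object; FORCE is the grip in N (left out, the last holds). Time passes only in rows, so rows that do not move let the fingers close. It gives the time, the measured TCP pose, the force, the opening and the grip force at its end, in the units of the state.
- ctrl.state(): the state, without advancing time (a new reading comes with each control period).
- vision.read_camera(name): name is "scene" or "top" or "wrist"; returns the picture (480x640x3 uint8, blue, green, red); there is no depth.
- vision.get_calibration(name): a dict with "mtx" (3x3 intrinsics, pixels), "camera_from_world" (4x4, takes a point from world to camera coordinates). Camera axes: x right, y down, z forward; pixel columns grow to the right and rows downward; lengths in mm; the calibration is good to about 2 mm. A picture is of the moment at which its call begins: read the wrist's pose just before it. get_calibration takes no time and is no camera call; for the wrist camera it gives the pose at the moment of the call.
- hand_in(): hands the job in; it is judged then, once.
The state is a dict: "clock": time; "joint_pos": joint angles; "dq": joint speeds; "effort": joint torques, N m; "position": TCP position; "eef_rot": TCP orientation; "ft_force": force on the tool from outside, world axes, zero at the start; "moment": the same for the moment, N m; "opening": finger opening in mm; "grasp_force": force on a finger pad.
Only numpy, scipy, OpenCV 4.12 (cv2) and the standard library are available. Lean on these libraries where they do the work, as an engineer would, in place of code of your own. Each camera call takes 0.05 s, during which the arm holds its last target. There are 200 camera calls.

## Working session

There is one attempt and no reset: what is moved stays moved. The work goes in short steps, Python scripts to look and compute and a shell command to move; the robot and the scene stay as the last step left them, time stands still between calls to the robot, and variables do not carry over. Pictures are saved under pics/ and viewed, at most 10 in all, crops included, and the job is handed in when it is done.

```bash
mkdir -p pics; python3 - <<'E'
from workcell import ctrl, vision
import cv2
for n in ("scene","top"):
    cv2.imwrite(f"pics/{n}0.png",vision.read_camera(n))
s=ctrl.state();print(s["position"],s["eef_rot"],s["clock"],s["opening"])
E
```

```text
[265.14792803 673.96730972 230.23579455] [-0.58514157 -3.08635119  0.0032145 ] 0.1 85.48598365565857
```

View pics/top0.png

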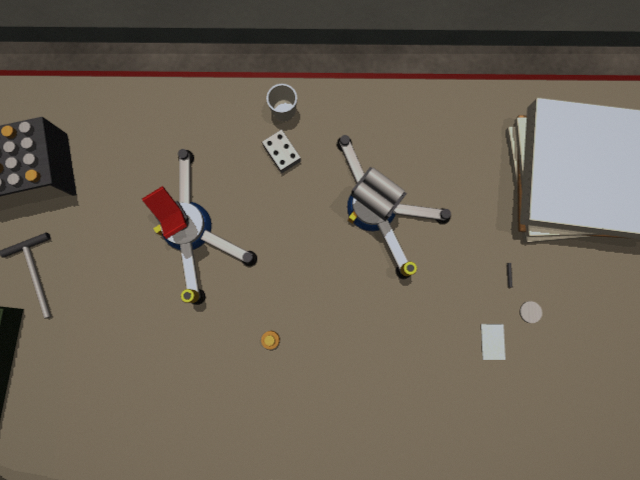

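View pics/scene0.png

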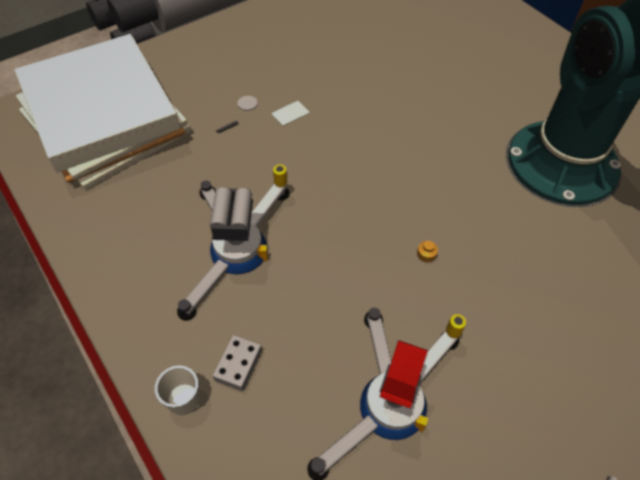

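The top view shows the V stand with its hinge at about (186,224) and its knob top at (188,296). Its spread feet are at (184,155) and (249,258). In that image the clockwise swing goes from 6 o'clock towards 9 o'clock. The roller stand's knob is at (410,268).

```bash
cat > h.py <<'E'
import numpy as np
from workcell import vision
def ray(n,uv,z):
    c=vision.get_calibration(n);K=np.array(c["mtx"]);T=np.array(c["camera_from_world"])
    R=T[:3,:3];o=-R.T@T[:3,3];d=R.T@np.linalg.solve(K,[uv[0],uv[1],1]);return (o+d*(z-o[2])/d[2])
def proj(n,p):
    c=vision.get_calibration(n);K=np.array(c["mtx"]);T=np.array(c["camera_from_world"])
    q=K@(T[:3,:3]@np.array(p)+T[:3,3]);return q[:2]/q[2]
E
python3 - <<'E'
from h import *
import cv2
from workcell import ctrl
for n,uv,z in [("top",(188,296),76),("scene",(457,320),76),("top",(410,268),76),("top",(184,155),25),("top",(249,258),25),("top",(197,297),5),("top",(160,229),20)]:
    print(n,uv,ray(n,uv,z).round(0))
print(ray("top",(186,225),20),ray("scene",(394,404),5))
from scipy.spatial.transform import Rotation as R
print(R.from_rotvec(ctrl.state()["eef_rot"]).as_matrix().round(3))
im=cv2.imread("pics/top0.png")[130:320,120:290]
cv2.imwrite("pics/c1.png",cv2.resize(im,None,fx=3,fy=3,interpolation=2))
E
```

```text
top (188, 296) [464. 157.  76.]
scene (457, 320) [464. 159.  76.]
top (410, 268) [ 521. -263.   76.]
top (184, 155) [758. 196.  25.]
top (249, 258) [542.  52.  25.]
top (197, 297) [464. 159.   5.]
top (160, 229) [601. 238.  20.]
[610.04639989 185.07019556  20.        ] [607.27132501 191.09747278   5.        ]
[[-0.931  0.366 -0.001]
 [ 0.366  0.931 -0.002]
 [-0.    -0.002 -1.   ]]
```

View pics/c1.png

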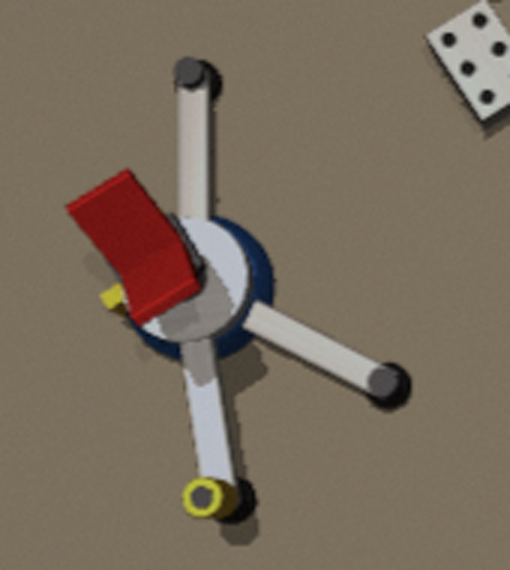

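The V stand's knob is at about (464,158) and its hinge at about (609,190). The knob moves towards +y, with its tangent at about 102°. I'll shut the gripper and go to the anticlockwise side of the knob, staying high.

```bash
python3 -m inch '[[[-0.8,-0.9,0,0],[-0.8,-0.9,0,0],[-0.8,-0.9,0,0],[-0.8,-0.9,0,0],[-0.8,-0.9,0,0],[-0.8,-0.9,0,0],[-0.8,-0.9,0,0],[-0.8,-0.9,0,0],[-0.8,-0.9,0,0],[-0.8,-0.9,0,0]]]' -1 40
python3 -m inch '[[[-0.8,-0.9,0,0],[-0.8,-0.9,0,0],[-0.8,-0.9,0,0],[-0.8,-0.9,0,0],[-0.8,-0.9,0,0],[-0.8,-0.9,0,0],[-0.8,-0.9,0,0],[-0.8,-0.9,0,0],[-0.8,-0.9,0,0],[-0.8,-0.9,0,0]]]'
python3 -m inch '[[[0,0,0,-1],[0,0,0,-1],[0,0,0,-1],[0,0,0,-1],[0,0,0,-1],[0,0,0,-1],[0,0,0,-0.8],[0,0,0,0],[0,0,0,0]]]'
python3 - <<'E'
from h import *
import cv2
cv2.imwrite("pics/w1.png",vision.read_camera("wrist"))
for p in [(464,158,76),(609,190,60)]: print(proj("wrist",p))
E
```

```text
clock: 0.93
position: [369.2, 390.4, 231.0]
eef_rot: [-0.585, -3.086, 0.001]
ft_force: [0.0, 0.5, 0.4]
opening: -0.3
grasp_force: 0.0
clock: 1.77
position: [472.9, 108.0, 231.2]
eef_rot: [-0.585, -3.086, 0.0]
ft_force: [0.0, 0.1, 0.0]
opening: -0.2
grasp_force: 0.0
clock: 2.52
position: [472.7, 109.3, 231.1]
eef_rot: [0.34, -3.123, 0.0]
ft_force: [0.0, 0.5, 0.3]
opening: 0.0
grasp_force: 0.0
[385.96827084 220.61588364]
[375.13755906 370.97955108]
```

View pics/w1.png

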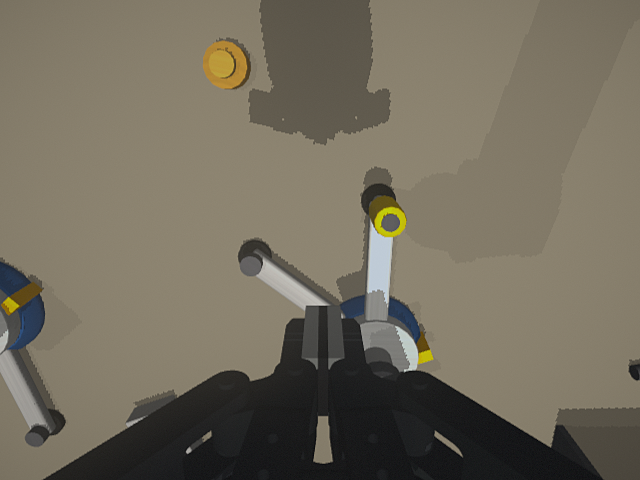

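The wrist view shows the knob at (391,222), about 3 mm from where I predicted, and the spread leg is well clear. I'll descend beside the knob, then sweep.

```bash
python3 -m inch '[[[0,0,1,0],[0,0,1,0],[0,0,1,0],[0,0,1,0],[0,0,1,0],[0,0,1,0],[0,0,1,0],[0,0,0.3,0],[0,0,0,0]]]'
python3 -m inch '[[[0,0.5,0,0],[0,0.4,0,0],[0,0.2,0,0],[0.07,0.53,0,1],[0.07,0.53,0,1],[0.07,0.53,0,1],[0.07,0.53,0,1],[0.07,0.53,0,1],[0.07,0.53,0,1],[0,0,0,0]]]'
python3 - <<'E'
from h import *
import cv2
a=vision.read_camera("top")[130:370,70:290];b=vision.read_camera("wrist")
a=cv2.resize(a,(367,400));b=cv2.resize(b,(433,325));import numpy as np
c=np.zeros((400,800,3),np.uint8);c[:,:367]=a;c[:325,367:]=b
cv2.imwrite("pics/m1.png",c)
E
```

```text
clock: 3.32
position: [471.7, 109.2, 47.1]
eef_rot: [0.342, -3.119, 0.002]
ft_force: [0.2, 0.6, -0.3]
opening: 0.1
grasp_force: 0.0
clock: 4.15
position: [457.4, 219.3, 49.9]
eef_rot: [0.472, 3.103, 0.006]
ft_force: [0.5, 0.8, 0.1]
opening: 0.1
grasp_force: 0.0
```

View pics/m1.png

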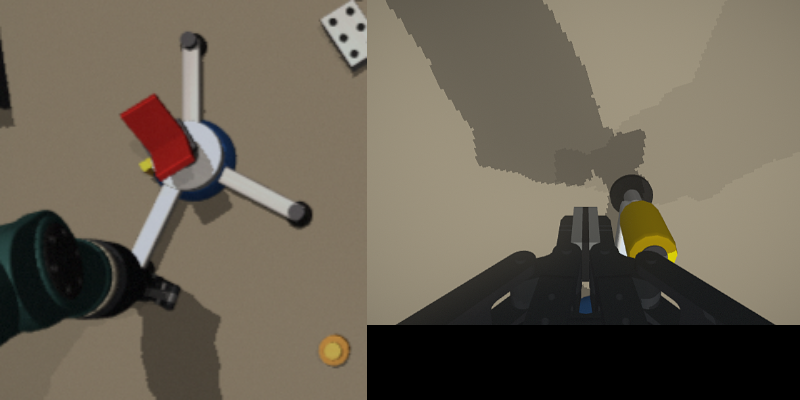

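The leg is swinging with the shut fingers behind the knob, now about 34° on. I'll continue.

```bash
python3 -m inch '[[[0.06,0.53,0.05,1],[0.06,0.53,0,1],[0.06,0.53,0,1],[0,0,0,0]]]'
python3 -m inch '[[[0.06,0.53,0,1],[0.06,0.53,0,1],[0,0,0,0]]]'
python3 -m inch '[[[0.06,0.53,0,1],[0,0,0,0]]]'
python3 - <<'E'
from h import *
import cv2
a=vision.read_camera("top")[130:370,70:290];b=vision.read_camera("wrist")
a=cv2.resize(a,(367,400));b=cv2.resize(b,(433,325));import numpy as np
c=np.zeros((400,800,3),np.uint8);c[:,:367]=a;c[:325,367:]=b
cv2.imwrite("pics/m2.png",c)
E
```

```text
clock: 4.58
position: [468.7, 255.2, 48.0]
eef_rot: [0.875, 3.016, 0.004]
ft_force: [0.4, 0.5, -0.0]
opening: -0.1
grasp_force: 0.0
clock: 4.83
position: [481.3, 277.4, 47.8]
eef_rot: [1.134, 2.928, 0.002]
ft_force: [0.0, 0.3, -0.4]
opening: 0.3
grasp_force: 0.1
clock: 5.0
position: [489.1, 287.7, 47.7]
eef_rot: [1.26, 2.876, 0.002]
ft_force: [1.1, -0.4, -0.4]
opening: -0.1
grasp_force: 0.0
```

View pics/m2.png

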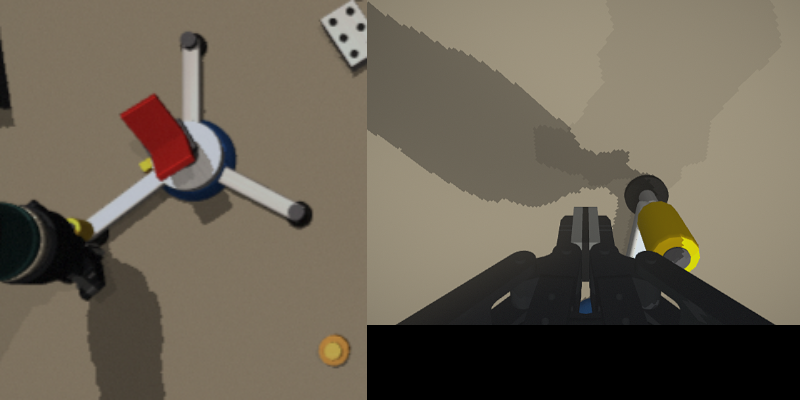

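```bash
python3 - <<'E'
from h import *
p=ray("wrist",(460,380),76);d=p[:2]-[609,190];print(p.round(0),np.hypot(*d),np.degrees(np.arctan2(d[1],d[0])))
E
python3 -m inch '[[[0.06,0.53,0,1],[0,0,0,0]]]'
python3 -m inch '[[[0.06,0.53,0,1],[0,0,0,0]]]'
python3 - <<'E'
from h import *
import cv2
a=vision.read_camera("top")[130:370,70:290];b=vision.read_camera("wrist")
a=cv2.resize(a,(367,400));b=cv2.resize(b,(433,325));import numpy as np
c=np.zeros((400,800,3),np.uint8);c[:,:367]=a;c[:325,367:]=b
cv2.imwrite("pics/m3.png",c)
E
```

```text
[526. 316.  76.] 150.72371940197777 123.557559015594
clock: 5.27
position: [498.1, 298.0, 47.8]
eef_rot: [1.386, 2.818, 0.003]
ft_force: [0.2, 0.5, -0.3]
opening: 0.3
grasp_force: 0.0
clock: 5.43
position: [504.5, 304.2, 46.9]
eef_rot: [-1.508, -2.753, 0.009]
ft_force: [-2.0, -0.2, 0.9]
opening: -0.2
grasp_force: 1.7
```

View pics/m3.png

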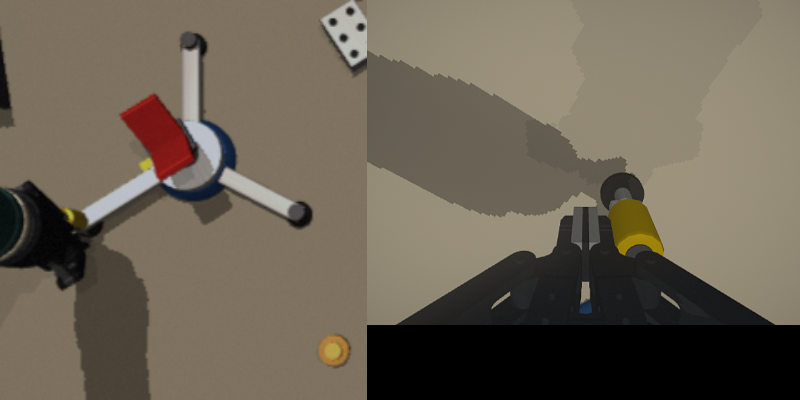

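The fingers are touching the knob again, at about 2 N and roughly 1.2 rad from the start. A small further push will tell me whether this is the detent or the stop.

```bash
python3 -m inch '[[[0,0,0,0],[0,0,0,0]]]'
python3 -m inch '[[[0,0.15,0,0.3],[0,0,0,0],[0,0,0,0]]]'
python3 -m inch '[[[0,0.15,0,0.3],[0,0,0,0],[0,0,0,0]]]'
```

```text
clock: 5.7
position: [504.6, 304.3, 47.0]
eef_rot: [-1.509, -2.754, 0.006]
ft_force: [-3.0, -5.3, -1.6]
opening: -0.4
grasp_force: 2.5
clock: 5.95
position: [504.4, 304.7, 46.9]
eef_rot: [-1.543, -2.729, 0.015]
ft_force: [-8.1, -9.0, 4.4]
opening: 0.1
grasp_force: 5.4
clock: 6.2
position: [504.3, 305.2, 46.6]
eef_rot: [-1.576, -2.704, 0.023]
ft_force: [-13.1, -9.9, 10.4]
opening: -0.1
grasp_force: 8.2
```

The fingers no longer advance and the force rises stiffly, so this is the hard stop. I'll back off, lift clear and check that the leg stays.

```bash
python3 -m inch '[[[0,-0.5,0,0],[0,-0.8,0,0],[0,-0.8,0,0],[0,0,0,0],[0,0,-1,0],[0,0,-1,0],[0,0,-1,0],[0,0,-1,0],[0,0,-1,0],[0,0,-1,0]]]'
python3 -m inch '[[[1,-1,-0.5,0],[1,-1,-0.5,0],[1,-1,0,0],[1,-1,0,0],[1,-1,0,0],[1,-1,0,0],[0,0,0,0],[0,0,0,0],[0,0,0,0]]]'
python3 - <<'E'
from h import *
import cv2
im=vision.read_camera("top");cv2.imwrite("pics/t9.png",cv2.resize(im[100:340,40:360],(800,600),interpolation=2))
E
```

```text
clock: 7.03
position: [468.7, 286.1, 199.6]
eef_rot: [1.579, 2.714, 0.006]
ft_force: [0.2, -0.5, 0.8]
opening: 0.1
grasp_force: 0.0
clock: 7.78
position: [263.8, 342.9, 223.3]
eef_rot: [1.58, 2.715, 0.006]
ft_force: [0.5, -0.1, -0.2]
opening: 0.0
grasp_force: 0.0
```

View pics/t9.png

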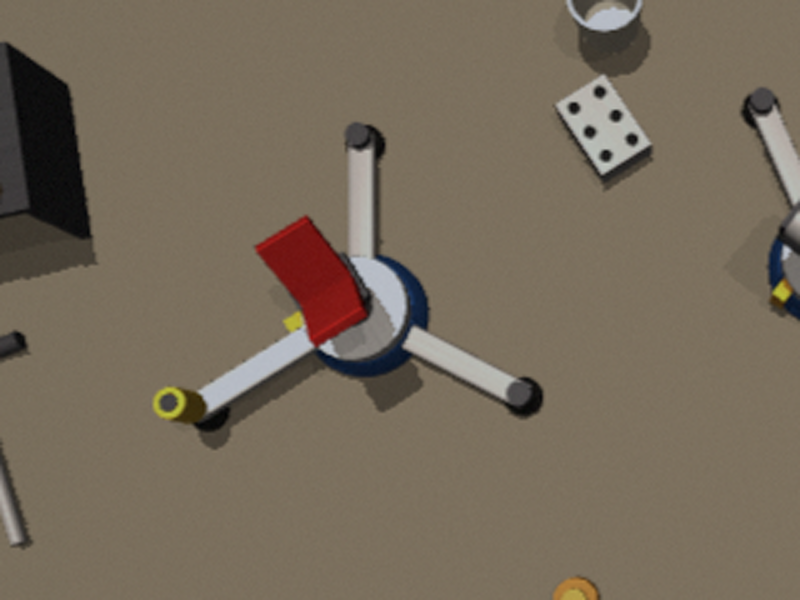

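After release the leg is at about 122°, with the knob at crop pixel (170,404). It is evenly spaced between the spread legs at 3° and 243° and rests against the stop. The arm is clear of everything.

```bash
python3 -c "
from workcell import hand_in
print(hand_in())"
```

```text
the job is handed in; nothing more can be done
None
```

The V-head stand's leg is swung out clockwise against its end stop and released, the roller stand was never approached, and the job is handed in; `hand_in()` returned no verdict.

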